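Hold the jar rack's spring pusher back for the spare jam

TASK

The spare jam jar is going into the spring-fed jar rack, behind the jar of its own kind. Take the pull of the pusher in that jar's lane, draw it back until its pointer stands on the red band, and finish while holding it there, so that the cook can lower the jar into the gap. Do not let the pusher snap back on the glass, and leave the other lane, the jars and the things around alone.

Things in the scene. Friction and masses are not known exactly. Their poses are not given: they have to be found in the camera images.
- rack: fixed wooden rack with two lanes; 260 long (x), 180 wide (y). Origin: centre of its underside. Its x runs along the lanes from front stop to back, the way the pushers are drawn; y points away from the robot, from the near lane (centre y = -43) to the far lane (+43). Lanes 78 wide, floor 10 above the worktop, walls 48 high, steel guard rail at the front 83. Red band over each outer wall.
- pusher_far (a joint): travel of the far lane's spring pusher (grey plate 70 wide, 85 high, pressing the jar to the front stop, black finger pull behind), in m: about 0 now, at rest on its jar; grows as it is drawn back along the rack's x; 0.080 with its pointer in the middle of the red band; end stop at 0.105. A spring pulls it forward with 5 N at 0, 7 N at 0.105; nothing latches it.
- pusher_near (a joint): travel of the near lane's spring pusher (grey plate 70 wide, 85 high, pressing the jar to the front stop, black finger pull behind), in m: about 0 now, at rest on its jar; grows as it is drawn back along the rack's x; 0.080 with its pointer in the middle of the red band; end stop at 0.105. A spring pulls it forward with 5 N at 0, 7 N at 0.105; nothing latches it.
- pull_far (a point): grip point on the far pusher's finger pull, 138 above the worktop. The pull is an upright black plate 10 thick along the rack's x, 30 wide along its y, from 108 to 156 above the worktop, on a 5 x 18 steel stem; it stands 34 behind the jar-side face of the pusher's plate, so 29 clear of the jar. Jar tops reach 122 above the worktop.
- pull_near (a point): the same point on the near pusher's finger pull.
- pointer_far (a point): small black pointer of the far pusher, which rides over the top of the far outer wall; 32 in front of the pull along the rack's x.
- pointer_near (a point): the same for the near pusher, over the near outer wall.
- band_far (a point): middle of the red band (12 wide along the rack's x) on top of the far outer wall.
- band_near (a point): the same on the near outer wall.
- jam_in_rack: rounded-square glass jam jar with a gold-yellow lid and red contents, 71 across the flats, 110 high, standing in one lane against the front stop. Origin: centre of its underside, z up.
- honey_in_rack: jar with a silver-white lid and dark label, 72 across, 112 high, standing in the other lane. Origin: centre of its underside.
- spare_jam: the spare jam jar (same as jam_in_rack) waiting on the worktop off the rack's front end; it stays there. Origin: centre of its underside.
- tin: silver tin with a green and white label, 76 across, 58 high, on the worktop. Origin: centre of its underside.
- lemon: yellow lemon, 67 long, 54 high, on the worktop. Origin: under its middle.
- garlic: garlic bulb, 50 across and high, on the worktop. Origin: under its middle.

How it is judged:
At the end, for the whole second after the job is handed in: the fingers hold the pusher of the jam jar's lane (over 2 N), still, its pointer within 8 mm of the middle of the red band (drawn back 72 to 88 mm), no jar propping it; the other pusher rests on its jar (within 10 mm); both jars stand upright at the front stop; the spare stands upright (((y of jam_in_rack in the frame of rack above 0.02 m and value of joint pusher_far between 0.072 and 0.088 m and velocity of joint pusher_far between -0.01 and 0.01 m/s and contact force between the fingers and pusher_far above 2 N and contact force between pusher_far and jam_in_rack below 0.5 N and contact force between pusher_far and spare_jam below 0.5 N and value of joint pusher_near below 0.01 m) or (y of jam_in_rack in the frame of rack below -0.02 m and value of joint pusher_near between 0.072 and 0.088 m and velocity of joint pusher_near between -0.01 and 0.01 m/s and contact force between the fingers and pusher_near above 2 N and contact force between pusher_near and jam_in_rack below 0.5 N and contact force between pusher_near and spare_jam below 0.5 N and value of joint pusher_far below 0.01 m)) and x of each of jam_in_rack, honey_in_rack in the frame of rack below -0.06 m and z of each of jam_in_rack, honey_in_rack in the frame of rack below 0.02 m and angle between each of jam_in_rack, honey_in_rack, spare_jam's own z axis and vertical below 0.1 rad); the arm keeps its last pose, push and grip.
It fails at once if the pusher of the other jar's lane is drawn back more than 15 mm ((y of jam_in_rack in the frame of rack above 0.02 m and value of joint pusher_near above 0.015 m) or (y of jam_in_rack in the frame of rack below -0.02 m and value of joint pusher_far above 0.015 m)).
It fails at once if a pusher snaps forward faster than 0.3 m/s (velocity of joint any of pusher_far, pusher_near below -0.3 m/s).
It fails at once if a jar in the rack is tipped by more than 17 degrees or shifted by more than 25 mm (angle between any of jam_in_rack, honey_in_rack's own z axis and vertical above 0.3 rad or distance of any of jam_in_rack, honey_in_rack from where it was at the start of the episode above 0.025 m).
It fails at once if the spare jar or a thing around the rack is moved by more than 25 mm (distance of any of spare_jam, tin, lemon, garlic from where it was at the start of the episode above 0.025 m).
It also fails if it takes over 32 s, if anything falls off the work surface, if the arm or the gripper's body presses on something with over 40 N, if the wrist force passes 120 N, or if a joint passes its speed limit or range.

ROBOT

A 6-joint arm with a two-finger parallel gripper is mounted at the origin on a cart in front of the work surface, level with it; the furniture and walls round the work are solid. World frame = base frame: x ahead of the robot, y to its left, z up, the work surface at z = 0. Lengths are in m, angles in rad, forces in N, time in s.
With the tool pointing down it reaches from about 0.3 to 0.875 m from the base axis. Payload 6.4 kg.
Tool frame: the origin (TCP) lies at the very end of the fingers, on their centre line; the grasp point (between the pads) lies 19 mm behind it; z points along the fingers, y is the line along which they close (so a half turn about z gives the same grasp; the last joint's range is limited). The gripper opens to 85 mm and grips with 20 to 120 N. Pads are 22 mm wide; open, the fingers measure 114 mm over their backs; the gripper's body (76 mm by 85 mm) begins 54 mm behind the grasp point. The pads swing forward as they close: fully open they stand 13 mm farther back than shut.
Start: joints at [1.134, 0.181, 1.607, -0, 1.354, -0.206], TCP at [0.132, 0.56, 0.231] pointing down, gripper open.
Joint ranges: [-2.99, 2.99], [-0.89, 2.07], [0.3, 2.58], [-1.14, 4.28], [0, 2.63], [-3.12, 3.12]. Speed limits (rad/s): [2.57, 2.57, 3.01, 3.14, 3.14, 3.14].

INTERFACE

Orientations are given as a unit quaternion [w, x, y, z].
In Python, from bench import get_obs, optics, workorder gives the robot as it stands.
- The arm moves only by the tool advance, called after ">>>" as name(argument=value, ...), one argument or row to a line, values as JSON. Schema: {"type":"object","properties":{"rows":{"type":"array","items":{"type":"array","items":{"type":"array","items":{"type":"number"},"minItems":7,"maxItems":7},"minItems":1,"maxItems":10},"minItems":1,"maxItems":1},"only":{"type":"string"},"quiet":{"type":"boolean"},"lines":{"type":"string"}},"required":["rows"],"additionalProperties":false}. rows is a list that holds a single list of rows (three levels of brackets), with 1 to 10 rows, each of 7 numbers: dx, dy, dz in normalised numbers (1 is 0.5 m), then a rotation vector rx, ry, rz in a scale on which 1.0 is 360 degrees, then the opening from 0.0 (shut) to 1.0 (fully open); each row is the pose to reach, as a shift and turn from the pose commanded when the call began, along the tool's axes at that moment; what a row does not reach only later rows make up. A row lasts 1/8 s, in which the tool goes at most 0.0625 m and 0.188 rad, less where a joint would pass 70% of its speed; a pose out of reach is approached as far as the arm can. The fingers move at their own pace and stop on an object; the grip force is fixed at half the most. Time passes only in rows, so rows that do not move let the fingers close. The tool returns the time, the measured TCP pose, the force, the opening and the grip force at its end. only (a regular expression) keeps the lines of the reply that match it, lines (a string "A,B") keeps lines A to B, and quiet returns only ok. Input that does not fit is refused with a message, and nothing moves.
- get_obs(): the state, without advancing time (a new reading comes with each control period).
- optics.camera(name): name is "scene" or "top"; returns (picture, depth): 420x560x3 uint8, blue, green, red; 420x560 float32, m along the optical axis (not along the pixel's ray), 0 where there is no reading.
- optics.camera_params(name): a dict with "fovy" (degrees; the focal length in pixels is half the picture's height over the tangent of half this angle, whatever the lens; pixels are square), "cx", "cy" (the principal point, pixels), "view" (4x4, takes a point from world to camera coordinates). Camera axes: x right, y up, looking along -z (the intrinsics and any distortion apply to the point x, -y, -z); pixel columns grow to the right and rows downward; lengths in m; the calibration is good to about 2 mm. A picture is of the moment at which its call begins. camera_params takes no time and is no camera call.
- workorder.hand_in(): hands the job in; it is judged then, once.
The state is a dict: "time_s": time; "q": joint angles; "dq": joint speeds; "joint_efforts": joint torques, N m; "eef_pos": TCP position; "eef_rot": TCP orientation; "wrist_force": force on the tool from outside, world axes, zero at the start; "torque": the same for the moment, N m; "opening": opening from 0.0 (shut) to 1.0 (fully open); "grasp_force": force on a finger pad.
Only numpy, scipy, OpenCV 4.12 (cv2) and the standard library are available. Lean on these libraries where they do the work, as an engineer would, in place of code of your own. Each camera call takes 0.05 s, during which the arm holds its last target. There are 200 camera calls.

## Working session

There is one attempt and no reset: what is moved stays moved. The work goes in short steps, Python scripts to look and compute and a tool call to move; the robot and the scene stay as the last step left them, time stands still between calls to the robot, and variables do not carry over. Pictures are saved under pics/ and viewed, at most 10 in all, crops included, and the job is handed in when it is done.

```bash
mkdir -p pics; ls
```

Run:
```python
from bench import get_obs, optics
import cv2,numpy as np
for n in("scene","top"):
    p,d=optics.camera(n); cv2.imwrite(f"pics/{n}0.png",p); np.savez(f"{n}0.npz",p=p,d=d)
    print(n,{k:(np.round(v,4).tolist()) if k=='view' else v for k,v in optics.camera_params(n).items()},(d>0).mean())
o=get_obs();print(o)
```

```text
pics
scene {'fovy': 42.11036286650124, 'cx': 264.7403749642166, 'cy': 214.6136720442381, 'view': [[0.8502, -0.5261, -0.0202, -0.4731], [0.3719, 0.573, 0.7303, -0.2806], [-0.3726, -0.6284, 0.6828, -1.426], [0.0, 0.0, 0.0, 1.0]]} 0.9960076530612245
top {'fovy': 44.712656977193745, 'cx': 289.59450632597253, 'cy': 216.95445784508522, 'view': [[0.3902, -0.9207, 0.0003, -0.2453], [0.7941, 0.3367, 0.5059, -0.455], [-0.4659, -0.1972, 0.8626, -1.4179], [0.0, 0.0, 0.0, 1.0]]} 0.9957312925170068
{'time_s': 0.1, 'q': array([ 1.13370626e+00,  1.81467393e-01,  1.60787136e+00,  9.82100099e-06,
        1.35379370e+00, -2.06332935e-01]), 'dq': array([-0.00172794, -0.00166966, -0.00211572,  0.00099404,  0.0007216 ,
       -0.00160463]), 'joint_efforts': array([ 4.03763909e-05, -4.45878732e+01, -3.52238953e+01, -3.81915361e-04,
        4.17020812e-03, -2.52473114e-05]), 'eef_pos': array([0.13130373, 0.55931923, 0.23049159]), 'eef_rot': array([-2.47982751e-04,  1.15123764e-01,  9.93350858e-01, -7.28881733e-04]), 'wrist_force': array([ 0.25262154, -0.26259457,  0.55242361]), 'torque': array([ 0.00990467,  0.00089365, -0.02364475]), 'grasp_force': 0.0, 'opening': 1.0009162832374858}
```

View pics/scene0.png

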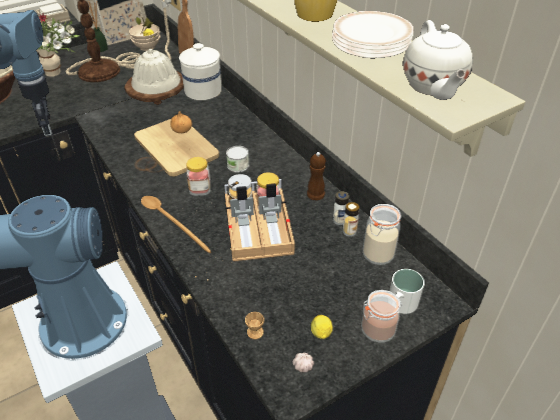

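View pics/top0.png

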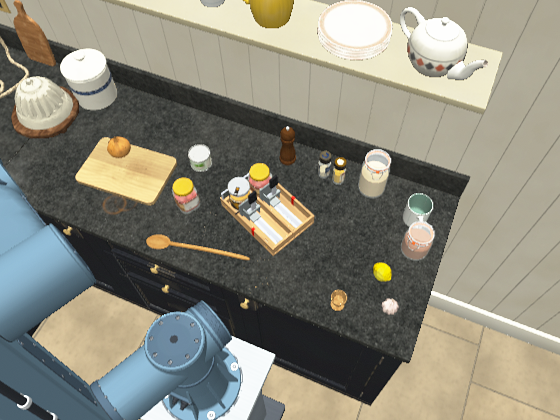

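The scene view shows the rack at about (258,215), and the spare jam jar at (198,177). In the top view the silver-lid jar is near (238,188), and the gold lid is far at (260,175). The pulls are at about (253,205) and (274,190). I'll zoom in and measure next.

Create h.py:
```python
import numpy as np
from bench import optics
def world(n,d):
    c=optics.camera_params(n); f=210/np.tan(np.radians(c['fovy'])/2)
    v,u=np.mgrid[:420,:560]
    P=np.stack([(u-c['cx'])*d/f,-(v-c['cy'])*d/f,-d],-1)
    V=np.array(c['view']); return (P-V[:3,3])@V[:3,:3]
```

Run:
```python
import cv2,numpy as np
from h import world
from scipy import ndimage as nd
ims=[]
for n,(x,y) in(("scene",(215,165)),("top",(212,155))):
    z=np.load(n+"0.npz");p,d=z['p'],z['d'];W=world(n,d)
    ims.append(cv2.resize(p[y:y+100,x:x+110],None,fx=3.6,fy=3.6,interpolation=cv2.INTER_CUBIC))
    hsv=cv2.cvtColor(p,cv2.COLOR_BGR2HSV);H,S,V=cv2.split(hsv)
    roi=np.zeros(d.shape,bool);roi[y:y+100,x:x+110]=1
    z=W[...,2]
    for name,m in(("black",(V<70)&(z>.1)),("red",((H<6)|(H>174))&(S>170)&(V>90)&(z<.09)),("gold",(H>15)&(H<35)&(S>120)&(z>.1)),("wood",(z>.03)&(z<.056)&(S>60)),("pulltop",(z>.149))):
        l,k=nd.label(m&roi)
        for i in range(1,k+1):
            q=l==i
            if q.sum()>5:
                vv,uu=np.nonzero(q);print(n,name,q.sum(),uu.mean().round(1),vv.mean().round(1),np.median(W[q],0).round(4),W[q].min(0).round(3),W[q].max(0).round(3))
    m=roi&(z>.05)&(z<.062)
    if name: 
        pts=W[m][:,:2].astype(np.float32);print(n,"walls",len(pts),cv2.minAreaRect(pts))
cv2.imwrite("pics/c0.png",np.hstack(ims))
```

```text
scene black 42 317.0 166.3 [0.786  0.0631 0.1356] [0.774 0.054 0.125] [0.811 0.084 0.145]
scene black 55 315.7 171.6 [0.784  0.0642 0.112 ] [0.772 0.054 0.1  ] [0.811 0.094 0.125]
scene black 114 271.0 190.3 [0.6082 0.0432 0.1374] [0.596 0.036 0.111] [0.622 0.052 0.161]
scene black 115 241.5 193.0 [0.53   0.0799 0.1375] [0.516 0.071 0.109] [0.564 0.114 0.161]
scene red 11 287.4 220.1 [ 0.6283 -0.01    0.0493] [ 0.623 -0.019  0.007] [0.66  0.024 0.054]
scene gold 247 267.1 179.3 [0.6348 0.1078 0.1215] [-0.025 -0.984  0.11 ] [0.669 0.141 1.169]
scene gold 16 233.8 191.7 [0.5277 0.1298 0.1073] [0.517 0.089 0.102] [0.532 0.143 0.143]
scene wood 109 315.5 188.9 [0.7844 0.0635 0.0432] [0.77 0.05 0.03] [0.823 0.1   0.056]
scene wood 29 281.4 195.0 [0.6777 0.0917 0.0493] [0.663 0.069 0.046] [0.692 0.119 0.055]
scene wood 827 261.0 233.6 [ 0.5375 -0.0318  0.0474] [ 0.429 -0.102  0.03 ] [0.662 0.165 0.056]
scene wood 41 226.6 200.2 [0.5207 0.1684 0.049 ] [0.502 0.132 0.031] [0.546 0.204 0.056]
scene pulltop 40 270.5 185.1 [0.6083 0.0464 0.1549] [-0.025 -0.984  0.15 ] [0.622 0.055 1.169]
scene 
[... 695 characters left out ...]
0.1226] [0.54  0.14  0.117] [0.55  0.147 0.126]
top wood 52 287.3 156.6 [0.7769 0.0708 0.0388] [0.769 0.056 0.031] [0.801 0.095 0.055]
top wood 902 273.0 217.3 [0.5309 0.0062 0.0447] [ 0.43  -0.099  0.03 ] [0.665 0.209 0.056]
top wood 13 251.2 189.1 [0.6057 0.1275 0.0465] [0.595 0.121 0.039] [0.612 0.133 0.054]
top wood 14 236.4 207.3 [0.5241 0.1428 0.0448] [0.522 0.136 0.031] [0.527 0.151 0.052]
top pulltop 27 272.7 177.7 [0.6073 0.0479 0.1529] [0.597 0.04  0.149] [0.621 0.058 0.159]
top pulltop 32 251.8 193.4 [0.5312 0.0828 0.1538] [0.517 0.075 0.15 ] [0.543 0.091 0.158]
top walls 268 ((0.6268354058265686, 0.020426690578460693), (0.24993814527988434, 0.3313344419002533), 64.59691619873047)
```

View pics/c0.png

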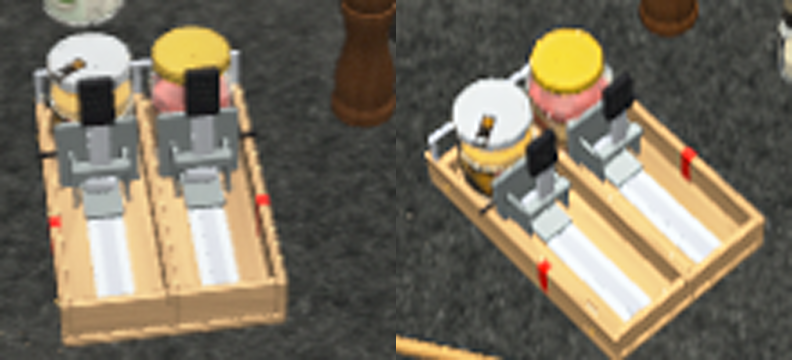

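The jam jar (gold lid, red contents) is in the far lane and the honey jar (silver lid, crop at (90,60)) is in the near lane. The far pull is at about (0.608, 0.046), and the lanes' y axis has a yaw of about -24°. I'll grip the pull across its 30 mm width.

Create plan.py:
```python
import sys,numpy as np
from bench import get_obs
from scipy.spatial.transform import Rotation as R
x,y,z,yawy=map(float,sys.argv[1:5])   # target TCP, yaw (deg) of tool y, tool down
o=get_obs();w=o['eef_rot'];c=R.from_quat([w[1],w[2],w[3],w[0]])
a=np.radians(yawy);Y=np.array([np.cos(a),np.sin(a),0]);Z=np.array([0,0,-1.])
T=R.from_matrix(np.stack([np.cross(Y,Z),Y,Z],1))
print("d",c.inv().apply(np.array([x,y,z])-o['eef_pos']).round(4),"rot",(c.inv()*T).as_rotvec().round(4),o['time_s'],o['wrist_force'].round(1))
```

```bash
python3 plan.py .608 .046 .21 -24.2
```

```text
d [-0.5815 -0.3907  0.0209] rot [-1.4000e-03  1.1000e-03  1.7624e+00] 0.1 [ 0.3 -0.3  0.6]
```

The rows are not in the units I measure in: shifts go in shares of 0.5 m and turns go in shares of 360 degrees. I convert before sending: -0.48 m is -0.96, -0.25 m is -0.5, 1.7 rad is 0.2706.

>>> advance(
  rows=[
    [[-0.1, -0.06, 0, 0, 0, 0.0271, 0.7], [-0.2, -0.12, 0, 0, 0, 0.0541, 0.7], [-0.3, -0.2, 0, 0, 0, 0.0812, 0.7], [-0.4, -0.26, 0, 0, 0, 0.1082, 0.7], [-0.5, -0.32, 0, 0, 0, 0.1353, 0.7], [-0.6, -0.4, 0, 0, 0, 0.1623, 0.7], [-0.7, -0.46, 0, 0, 0, 0.1894, 0.7], [-0.8, -0.54, 0, 0, 0, 0.2165, 0.7], [-0.9, -0.6, 0, 0, 0, 0.2435, 0.7], [-0.96, -0.64, 0, 0, 0, 0.2706, 0.7]],
  ],
)

```text
time_s: 1.35
eef_pos: [0.527, 0.136, 0.2309]
eef_rot: [0.0, 0.825, 0.566, -0.0]
wrist_force: [-0.5, 0.9, -0.8]
opening: 0.703
grasp_force: 0.0
```

```bash
python3 plan.py .608 .046 .21 -24.2
```

```text
d [-0.0548  0.1079  0.0209] rot [-0.0002  0.0004  0.0544] 1.35 [-0.5  0.9 -0.8]
```

Scaled: 0.108 m is 0.216, 0.1 m is 0.2, 0.054 rad is 0.0086.

>>> advance(
  rows=[
    [[-0.04, 0.1, 0, 0, 0, 0.0086, 0.7], [-0.1, 0.2, 0.02, 0, 0, 0.0086, 0.7], [-0.11, 0.216, 0.042, 0, 0, 0.0086, 0.7], [-0.11, 0.216, 0.042, 0, 0, 0.0086, 0.7], [-0.11, 0.216, 0.042, 0, 0, 0.0086, 0.7]],
  ],
)

```text
time_s: 1.98
eef_pos: [0.6065, 0.0502, 0.2103]
eef_rot: [-0.0, 0.837, 0.547, -0.0]
wrist_force: [0.1, -0.1, -0.1]
opening: 0.701
grasp_force: 0.0
```

```bash
python3 plan.py .608 .046 .119 -24.2
```

Run:
```python
from bench import optics
import cv2,numpy as np
ims=[]
for n,(x,y) in(("scene",(205,135)),("top",(212,125))):
    p,d=optics.camera(n)
    ims.append(cv2.resize(p[y:y+130,x:x+110],None,fx=3.6,fy=3.6,interpolation=cv2.INTER_CUBIC))
cv2.imwrite("pics/c1.png",np.hstack(ims))
```

```text
d [-0.0032  0.0031  0.0913] rot [-0.0008 -0.0001  0.0096] 1.975 [ 0.1 -0.1 -0.1]
```

View pics/c1.png

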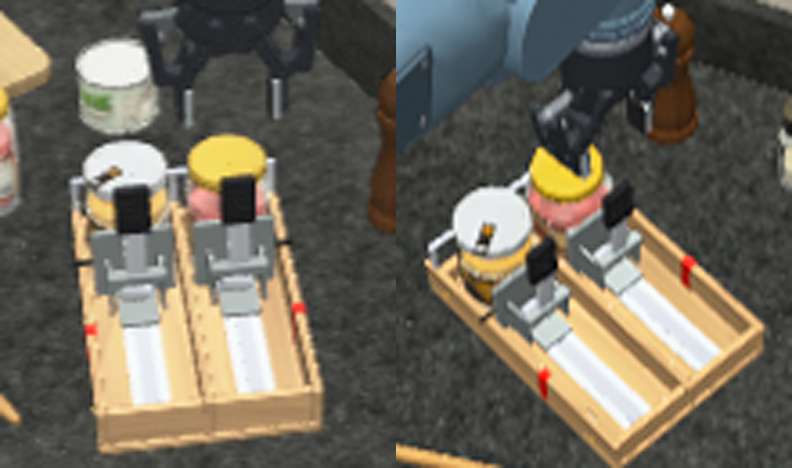

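The open fingers hover over the far pull: tips at about (187,105) and (277,105) in the left crop, pull at (238,200). I'll descend in two stages.

Scaled: 0.037 m is 0.074, -0.003 m is -0.006, 0.0096 rad is 0.0015.

>>> advance(
  rows=[
    [[-0.006, 0.006, 0.04, 0, 0, 0.0015, 0.7], [-0.006, 0.006, 0.074, 0, 0, 0.0015, 0.7], [-0.006, 0.006, 0.074, 0, 0, 0.0015, 0.7], [-0.006, 0.006, 0.074, 0, 0, 0.0015, 0.7]],
  ],
)

```text
time_s: 2.58
eef_pos: [0.6088, 0.045, 0.173]
eef_rot: [-0.0, 0.84, 0.543, -0.0]
wrist_force: [0.3, 0.0, 0.5]
opening: 0.703
grasp_force: 0.0
```

```bash
python3 plan.py .608 .046 .119 -24.2
```

Run:
```python
from bench import optics
import cv2,numpy as np
ims=[]
for n,(x,y) in(("scene",(205,135)),("top",(212,125))):
    p,d=optics.camera(n)
    ims.append(cv2.resize(p[y:y+130,x:x+110],None,fx=3.6,fy=3.6,interpolation=cv2.INTER_CUBIC))
cv2.imwrite("pics/c2.png",np.hstack(ims))
```

```text
d [ 0.0006 -0.0011  0.054 ] rot [-0.0005  0.0001 -0.0012] 2.575 [0.3 0.  0.5]
```

View pics/c2.png

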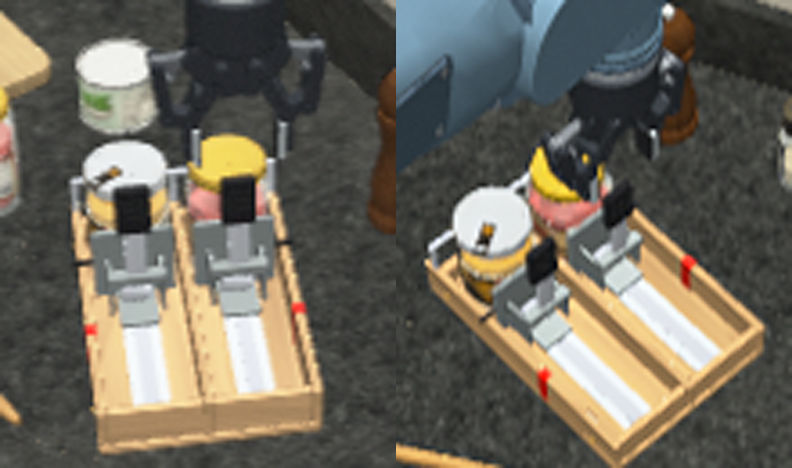

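The fingers are centred on the far pull (tips at about (196,165) and (283,155), pull at x≈238). I'll descend, then close.

Scaled: 0.054 m is 0.108, 0.04 m is 0.08.

>>> advance(
  rows=[
    [[0, -0.002, 0.04, 0, 0, 0, 0.7], [0, -0.002, 0.08, 0, 0, 0, 0.7], [0, -0.002, 0.108, 0, 0, 0, 0.7], [0, -0.002, 0.108, 0, 0, 0, 0.7], [0, -0.002, 0.108, 0, 0, 0, 0.7]],
  ],
)

```text
time_s: 3.3
eef_pos: [0.6082, 0.0453, 0.1195]
eef_rot: [0.0, 0.84, 0.543, 0.0]
wrist_force: [0.9, 0.8, -0.2]
opening: 0.7
grasp_force: 0.0
```

```bash
python3 plan.py .608 .046 .119 -24.2
```

Run:
```python
from bench import optics
import cv2,numpy as np
ims=[]
for n,(x,y) in(("scene",(205,135)),("top",(212,125))):
    p,d=optics.camera(n)
    ims.append(cv2.resize(p[y:y+130,x:x+110],None,fx=3.6,fy=3.6,interpolation=cv2.INTER_CUBIC))
cv2.imwrite("pics/c3.png",np.hstack(ims))
```

```text
d [ 0.0005 -0.0005  0.0005] rot [ 0.0004 -0.0001 -0.0013] 3.3 [ 0.9  0.8 -0.2]
```

View pics/c3.png

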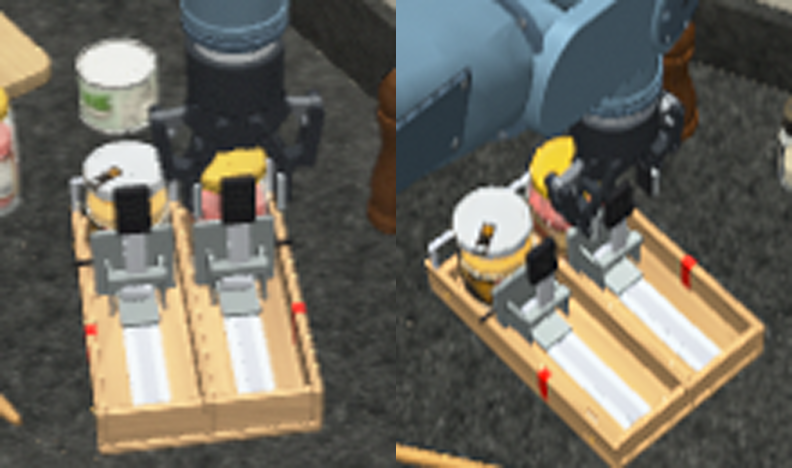

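The fingers straddle the pull symmetrically (tips at about (203,215) and (280,205), pull at x=238). I'll close.

>>> advance(
  rows=[
    [[0, 0, 0, 0, 0, 0, 0.3], [0, 0, 0, 0, 0, 0, 0.2], [0, 0, 0, 0, 0, 0, 0.1], [0, 0, 0, 0, 0, 0, 0], [0, 0, 0, 0, 0, 0, 0], [0, 0, 0, 0, 0, 0, 0], [0, 0, 0, 0, 0, 0, 0]],
  ],
)

```text
time_s: 4.28
eef_pos: [0.6087, 0.0452, 0.1201]
eef_rot: [0.001, 0.84, 0.543, 0.001]
wrist_force: [2.1, -0.2, 5.5]
opening: 0.34
grasp_force: 60.7
```

Scaled: -0.04 m is -0.08, -0.035 m is -0.07.

>>> advance(
  rows=[
    [[-0.006, 0, 0, 0, 0, 0, 0], [-0.016, 0, 0, 0, 0, 0, 0], [-0.026, 0, 0, 0, 0, 0, 0], [-0.038, 0, 0, 0, 0, 0, 0], [-0.05, 0, 0, 0, 0, 0, 0], [-0.06, 0, 0, 0, 0, 0, 0], [-0.07, 0, 0, 0, 0, 0, 0], [-0.08, 0, 0, 0, 0, 0, 0], [-0.08, 0, 0, 0, 0, 0, 0]],
  ],
)

```text
time_s: 5.4
eef_pos: [0.5926, 0.0095, 0.1201]
eef_rot: [0.0, 0.84, 0.543, 0.002]
wrist_force: [5.4, 3.8, 4.3]
opening: 0.342
grasp_force: 60.6
```

Scaled: -0.041 m is -0.082, -0.039 m is -0.078.

>>> advance(
  rows=[
    [[-0.006, 0, 0, 0, 0, 0, 0], [-0.016, 0, 0, 0, 0, 0, 0], [-0.026, 0, 0, 0, 0, 0, 0], [-0.038, 0, 0, 0, 0, 0, 0], [-0.05, 0, 0, 0, 0, 0, 0], [-0.06, 0, 0, 0, 0, 0, 0], [-0.07, 0, 0, 0, 0, 0, 0], [-0.078, 0, 0, 0, 0, 0, 0], [-0.082, 0, 0, 0, 0, 0, 0], [-0.082, 0, 0, 0, 0, 0, 0]],
  ],
)

```text
time_s: 6.65
eef_pos: [0.5759, -0.0276, 0.1201]
eef_rot: [0.0, 0.84, 0.543, 0.002]
wrist_force: [5.4, 4.9, 4.2]
opening: 0.342
grasp_force: 60.6
```

Run:
```python
from bench import optics
import cv2,numpy as np
ims=[]
for n,(x,y) in(("scene",(215,155)),("top",(222,145))):
    p,d=optics.camera(n)
    ims.append(cv2.resize(p[y:y+100,x:x+88],None,fx=4.5,fy=4.5,interpolation=cv2.INTER_CUBIC))
cv2.imwrite("pics/c4.png",np.hstack(ims))
```

```text
(no output)
```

View pics/c4.png

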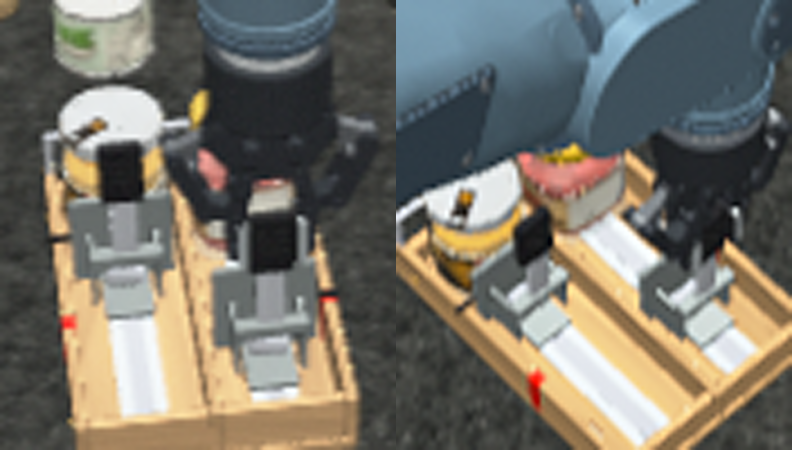

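In the left crop the black pointer lies on the red band at (328,298). The TCP has travelled 79.8 mm, the jam jar still stands at the front stop, and the near pusher has not moved. I'll hand in.

```bash
python3 -c "
from bench import workorder,get_obs
o=get_obs();print(o['eef_pos'],o['grasp_force'],abs(o['dq']).max());print(workorder.hand_in())"
```

```text
[ 0.57591956 -0.02751214  0.12005455] 60.570228695869446 0.0023893067347524315
the job is handed in; nothing more can be done
None
```

The job is handed in with the gripper holding the far (jam) lane's pusher drawn back about 80 mm, its pointer on the red band; the near pusher and both rack jars looked undisturbed in the last picture, and the hand-in returned no verdict.

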